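# Couple the pipe rest onto its ball mount

## Robot

A 7-joint arm with a two-finger parallel gripper is mounted at the origin on the work surface. World frame = base frame: x ahead of the robot, y to its left, z up, the work surface at z = 0. Lengths are in m, angles in rad, forces in N, time in s.
With the tool pointing down it reaches from about 0.4 to 0.875 m from the base axis. Payload 6.5 kg.
Tool frame: the origin (TCP) lies at the very end of the fingers, on their centre line; the grasp point (between the pads) lies 19 mm behind it; z points along the fingers, y is the direction in which the jaws open and shut (so a half turn about z gives the same grasp; the last joint's range is limited). The gripper opens to 85 mm and grips with 20 to 120 N. Pads are 22 mm wide; open, the fingers measure 114 mm over their backs; the gripper's body (76 mm by 85 mm) begins 54 mm behind the grasp point. The pads swing forward as they close: fully open they stand 13 mm farther back than shut.
Start: joints at [1.274, 0.536, -0.004, 1.538, 0.003, 1.067, -0.071], TCP at [0.149, -0.633, 0.231] pointing down, gripper open.
Joint ranges: [-2.7, 2.7], [-0.37, 2.16], [-1.27, 1.26], [0.24, 2.4], [-1.31, 4.45], [0.19, 1.91], [-2.76, 2.76]. Speed limits (rad/s): [2.39, 2.39, 3.14, 3.14, 3.14, 3.14, 3.14].

## Interface

Orientations are given as a rotation vector (axis times angle).
In Python, from rig import ctrl gives the robot as it stands.
- The arm moves only by the tool arm_command, never from a script. Its argument "series" is a list that holds one entry, the list of rows, each a list of 6 numbers: the shift along the tool's x, y, z in units of 20 mm (1.0 is 20 mm), then the turn, a rotation vector about the tool's x, y, z in units of 5 degrees (1.0 is 5 degrees). A call has 1 to 10 rows; each row shifts and turns the commanded pose from where the row before left it, along the tool's axes as they then stand; what a row does not reach is not made up. A row lasts 1/10 s, in which the tool goes at most 50 mm and 8.59 degrees, less where a joint would pass 70% of its speed; a pose out of reach is approached as far as the arm can. A call with a number of a shift or a turn outside -1 to 1 is refused whole. A call with a gripper value outside its range is refused whole. "gripper" is the opening, from 0 (shut) to 1 (fully open), set as the call begins (left out, the last holds). The fingers move at their own pace and stop on an object; the grip force is fixed at half the most. Time passes only in rows, so rows that do not move let the fingers close. It gives the time, the measured TCP pose, the force and the opening at its end, in the units of the state.
- ctrl.state(): the state, without advancing time (a new reading comes with each control period).
- ctrl.read_camera(name): name is "scene" or "top"; returns a dict with "pixels" (420x560x3 uint8, red, green, blue), "intrinsics" (3x3 intrinsics, pixels), "k1" (the pictures are not rectified: a ray, as slopes to the right and down, at radius r is drawn at 1 + k1 r^2 times it, then the intrinsics apply), "position" and "rotation" of the camera in the world. Camera axes: x right, y down, z forward; pixel columns grow to the right and rows downward; lengths in m; the calibration is good to about 2 mm. A picture is of the moment at which its call begins. There is no depth.
- ctrl.finish_job(): hands the job in, once; it reports no verdict.
The state is a dict: "clock": time; "q": joint angles; "dq": joint speeds; "effort": joint torques, N m; "tool_pos": TCP position; "tool_rot": TCP orientation; "force": force on the tool from outside, world axes, zero at the start; "ft_torque": the same for the moment, N m; "opening": opening from 0.0 (shut) to 1.0 (fully open).
Only numpy, scipy, OpenCV 4.12 (cv2) and the standard library are available. Lean on these libraries where they do the work, as an engineer would, in place of code of your own. Each camera call takes 0.05 s, during which the arm holds its last target.

## Task

In the glass workshop, couple the blowpipe rest onto the ball of the sprung round bench mount: lower its socket over the ball and, with the lever still up, press it down past its springy catch until its foot sits flat on the disc. Then press the latch lever fully down and let go, leaving the rest coupled. The disc gives way as you push: push firmly and steadily, never drive it down onto its bottom stop, never drop or hammer the rest or force the lever, and leave the box, spanner and mug where they are.

Things in the scene. Friction and masses are not known exactly. Their poses are not given: they have to be found in the camera images.
- mount: Bench mount. Fixed round steel foot, 140 mm across, 9 mm high; on it a column that sinks on a spring and carries a dark steel disc, 180 mm across and 10 mm thick, with a 40 mm polished steel ball on a 16 mm neck. Origin at the centre of the foot's underside, on the table; z up. Unloaded, the disc's top is 56 mm, the ball's centre 82 mm and its top 102 mm above the origin.
- sprung (a joint): How far disc and ball have sunk: 0 = up and unloaded, 0.036 m = on the bottom stop, which must not be reached (keep under 33 mm). It starts to sink at 2 N and takes 0.8 N more per mm, so the stop is met at about 30 N; it comes up again when unloaded.
- ball (a point): Centre of the mount's 40 mm ball, 26 mm above the disc's top face; sinks with it.
- rest: Loose aluminium blowpipe rest, about 0.5 kg, upright on the table at the start. Origin at the centre of the socket's mouth, on its flat underside; z up, x towards the latch lever. Housing 62 (x) by 68 (y) by 52 mm high around the origin; a foot 40 mm wide, 10 mm high runs on to x = 93 mm. A grip web and V prongs stand on top. Home: underside flat on the disc; it may point any way round.
- socket (a point): Point on the axis of the 43 mm wide, 48 mm deep socket, 26 mm above the rest's underside; on the ball's centre when home. Two spring plungers in the bore catch on the ball with the rest 12 mm above home: its weight does not pass them; a total load of about 11 to 24 N on the ball does, the disc sinking meanwhile; then it snaps home and the force drops.
- web (a point): Centre of the grip web, 75 mm above the rest's underside, a grasp point: web 50 mm (x) by 22 mm (y, the width to grasp), from 52 mm (top of the housing) to 86 mm high. Above it two prongs, 22 mm wide, spread along x in a V, with rollers 26 mm wide (y); top at 113 mm.
- latch (a joint): Lever angle: 0 = fully raised (0.75 rad above level), 0.75 = fully down, level, on its stop. Hinge pin along the rest's y at x = 34, z = 20 mm in the rest's frame; bar 22 mm wide, 7 mm thick, reaching 68 mm out over the foot. Stiff (about 0.25 N m), stays where left; its jaw meets the ball and stops it short while the rest sits up on its plungers.
- lever_pad (a point): Point on the middle of the lever's upper face, 36 mm from the hinge pin; good place to push down on. With the lever fully down it lies 23.5 mm above the rest's underside.
- steel_box: Bystander: small open dark steel box, 70 by 70 by 55 mm. Origin at the centre of its underside.
- spanner: Bystander: steel spanner lying on the table. Origin under its middle.
- mug: Bystander: blue ceramic mug, 76 mm across, 85 mm high. Origin at the centre of its underside.
Mind the look-alikes: they are no part of the job. Of the things that look like the mount, the middle-sized one is meant. What is shaped like the rest but orange is not meant.

How it is judged:
On the way, in this order (a step that is already met when the one before it is completed fails the run):
1. the rest is home on the ball with its lever still up (distance between socket and ball below 0.0035 m and angle between rest's own z axis and vertical below 0.05 rad and value of joint latch below 0.35 rad), for 0.2 s.
2. the lever is pressed fully down with the rest home (distance between socket and ball below 0.0035 m and angle between rest's own z axis and vertical below 0.05 rad and value of joint latch above 0.69 rad), for 0.2 s.
At the end, for the whole second after the job is handed in: The socket's point is within 3.5 mm of the ball's centre, the rest is upright within 0.05 rad, the lever is at 0.69 rad or more (fully down is 0.75), and the rest is still and let go (all of step 2 and linear speed of rest below 0.01 m/s and angular speed of rest below 0.1 rad/s); the robot touches nothing.
It fails at once if the sprung disc is driven down to its stop: sunk by more than 33 mm (value of joint sprung above 0.033 m).
It fails at once if the rest is dropped or hammered onto the mount: it moves faster than 0.45 m/s while over the ball (horizontal distance between socket and ball below 0.03 m and linear speed of rest above 0.45 m/s).
It fails at once if the lever is forced: more than 45 N from the fingers on the lever (contact force between the fingers and latch above 45 N).
It fails at once if the box, the spanner or the mug is moved by more than 20 mm (distance of any of steel_box, spanner, mug from where it was at the start of the episode above 0.02 m).
It also fails if it takes over 70 s, if anything falls off the work surface, if the arm or the gripper's body presses on something with over 40 N, if the wrist force passes 120 N, or if a joint passes its speed limit or range.

## Working session

There is one attempt and no reset: what is moved stays moved. The work goes in short steps, Python scripts to look and compute and a tool call to move; the robot and the scene stay as the last step left them, time stands still between calls to the robot, and variables do not carry over. Pictures are saved under pics/ and viewed, and the job is handed in when it is done.

Besides the shell and the picture viewer there is one more tool, called after "Emit:" as name(argument=value, ...), one argument or row to a line, values as JSON. arm_command: Moves the arm, as the interface text tells. Shifts and turns lie within -1 to 1; 1 stands for 20 mm of shift or 5 degrees of turn. Its arguments: {"type":"object","properties":{"series":{"type":"array","items":{"type":"array","items":{"type":"array","items":{"type":"number"}}}},"gripper":{"type":"number"}},"required":["series"]}

```bash
mkdir -p pics; ls; cat > h.py <<'E'
import numpy as np, cv2, json
from scipy.spatial.transform import Rotation as R
def ray(c,u,v):
    K=np.array(c['intrinsics']);xd=(u-K[0,2])/K[0,0];yd=(v-K[1,2])/K[1,1]
    p=cv2.undistortPoints(np.array([[[float(u),float(v)]]]),K,np.array([c['k1'],0,0,0,0.]))[0,0]
    d=np.array(c['rotation'])@np.array([p[0],p[1],1.]);return np.array(c['position']),d
def onz(c,u,v,z):
    o,d=ray(c,u,v);return o+d*(z-o[2])/d[2]
def proj(c,P):
    K=np.array(c['intrinsics']);p=np.array(c['rotation']).T@(np.array(P)-np.array(c['position']))
    s=p[:2]/p[2];s=s*(1+c['k1']*(s@s));return K[:2,:2]@s+K[:2,2]
def tri(c1,p1,c2,p2):
    o1,d1=ray(c1,*p1);o2,d2=ray(c2,*p2)
    A=np.stack([d1,-d2],1);t=np.linalg.lstsq(A,o2-o1,rcond=None)[0]
    a=o1+d1*t[0];b=o2+d2*t[1];return (a+b)/2,np.linalg.norm(a-b)
def snap(ctrl,name,tag):
    c=ctrl.read_camera(name);cv2.imwrite(f'pics/{tag}.png',cv2.cvtColor(c['pixels'],cv2.COLOR_RGB2BGR));
    import pickle;pickle.dump(c,open(f'pics/{tag}.pkl','wb'));return c
def load(tag):
    import pickle;return pickle.load(open(f'pics/{tag}.pkl','rb'))
def crop(tag,x0,y0,x1,y1,s,out):
    im=cv2.imread(f'pics/{tag}.png')[y0:y1,x0:x1];cv2.imwrite(f'pics/{out}.png',cv2.resize(im,None,fx=s,fy=s,interpolation=cv2.INTER_CUBIC))
E
python3 - <<'E'
from rig import ctrl
from h import *
print(ctrl.state())
for n in('scene','top'):
    c=snap(ctrl,n,n+'0');print(n,c['position'],c['rotation'],c['intrinsics'],c['k1'])
E
```

```text
pics
{'clock': 0.0, 'q': array([ 1.27382267,  0.53724506, -0.00446791,  1.53886563,  0.0026015 ,
        1.06730005, -0.07121164]), 'dq': array([-1.04790166e-03,  6.54985123e-04,  6.91076382e-05, -1.49357357e-03,
       -1.20056795e-03, -2.74626991e-05,  1.02704305e-03]), 'effort': array([-8.65473630e-04, -5.83405101e+01,  1.04826272e+00, -2.59105682e+01,
        1.22805944e-02,  9.48818604e-03, -4.35961351e-05]), 'tool_pos': array([ 0.14852751, -0.63214619,  0.23036462]), 'tool_rot': array([-3.11891564e+00, -3.61623711e-01,  5.12257271e-04]), 'force': array([-0.51063538, -0.10665708,  0.5088486 ]), 'ft_torque': array([ 0.04283347, -0.02656281, -0.03117534]), 'opening': 1.003474489570557}
scene [ 1.09595384 -0.68349079  0.68384777] [-2.04479461 -0.81373499  0.45289635] [[424.75747002   0.         281.17448787]
 [  0.         424.75747002 204.59336106]
 [  0.           0.           1.        ]] -0.054258855211710984
top [ 0.38826095 -0.06217049  1.06879882] [-2.14605411  2.18103399 -0.13432001] [[400.20905879   0.         276.02889633]
 [  0.         400.20905879 211.09756213]
 [  0.           0.           1.        ]] 0.0026539352631693575
```

```bash
sed -i "s/^def snap/def fix(c):\n    r=np.array(c['rotation']);c['rotation']=R.from_rotvec(r).as_matrix() if r.shape==(3,) else r;return c\ndef snap/; s/c=ctrl.read_camera(name)/c=fix(ctrl.read_camera(name))/; s/return pickle.load(open(f'pics\/{tag}.pkl','rb'))/return fix(pickle.load(open(f'pics\/{tag}.pkl','rb')))/" h.py; grep -n fix h.py
```

```text
16:def fix(c):
19:    c=fix(ctrl.read_camera(name));cv2.imwrite(f'pics/{tag}.png',cv2.cvtColor(c['pixels'],cv2.COLOR_RGB2BGR));
22:    import pickle;return fix(pickle.load(open(f'pics/{tag}.pkl','rb')))
```

View pics/scene0.png

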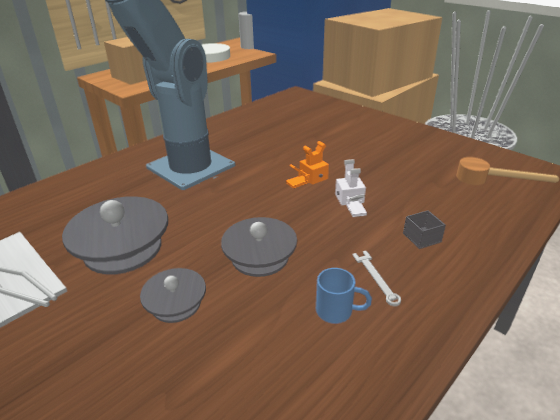

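View pics/top0.png

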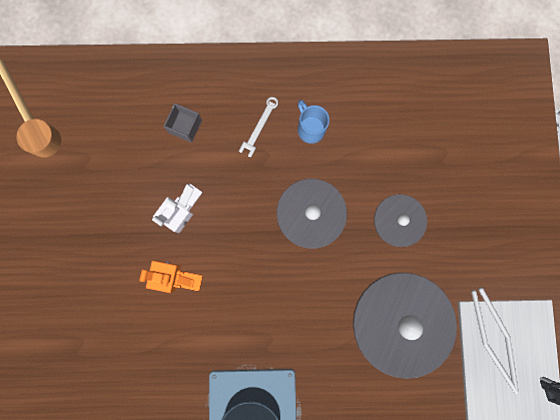

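The scene shows three mount-like things, at top pixels (312,213) middle, (411,327) large and (403,220) small. There are two rest-like things: silver at (178,210) and orange at (170,277). I choose the middle mount and the silver rest, and check both in close crops.

```bash
python3 - <<'E'
from h import *
crop('top0',140,170,220,250,7,'c1');crop('scene0',310,140,400,230,6,'c2')
c=load('top0');s=load('scene0')
im=cv2.imread('pics/top0.png');g=cv2.cvtColor(im,cv2.COLOR_BGR2HSV)
# disc sizes at z=.056
for name,(u,v) in dict(mid=(312,213),small=(403,220),large=(411,327)).items():
    print(name,onz(c,u,v,.082))
for name,p,q in (('mid',(312.5,213),(258.5,231)),('small',(403.5,220.5),(171,283)),('large',(411,327),(112,211))):
    print(name,tri(c,p,s,q))
# disc contour
m=((g[...,1]<60)&(g[...,2]>60)&(g[...,2]<130)).astype(np.uint8)
m=cv2.morphologyEx(m,cv2.MORPH_CLOSE,np.ones((9,9)))
for k in cv2.findContours(m,cv2.RETR_EXTERNAL,cv2.CHAIN_APPROX_NONE)[0]:
    if cv2.contourArea(k)>800:
        (u,v),a,_=cv2.fitEllipse(k);P=onz(c,u,v,.056);print((u,v),a,P, np.array(a)/400*(1.0688-.056))
m=(im.min(2)>150).astype(np.uint8)
for k in cv2.findContours(m,cv2.RETR_EXTERNAL,cv2.CHAIN_APPROX_NONE)[0]:
    if 60<cv2.contourArea(k)<1500:
        x,y,w,h=cv2.boundingRect(k)
        print((x+w/2,y+h/2,w,h))
E
```

```text
mid [ 0.49879314 -0.15852566  0.082     ]
small [ 0.47774383 -0.38378897  0.082     ]
large [ 0.21932975 -0.38906855  0.082     ]
mid (array([ 0.50099913, -0.15866369,  0.0757573 ]), np.float64(0.004601205393008186))
small (array([ 0.47955961, -0.39082276,  0.0592592 ]), np.float64(0.003703295796042207))
large (array([ 0.22592102, -0.37661512,  0.11533939]), np.float64(0.0031184840114417476))
(414.30328369140625, 335.8216857910156) (100.44941711425781, 152.55752563476562) [ 0.19363399 -0.40462019  0.056     ] [0.25433792 0.38627565]
(400.18853759765625, 220.32131958007812) (51.193565368652344, 52.87974548339844) [ 0.47939497 -0.38505608  0.056     ] [0.12962211 0.13389152]
(311.3870544433594, 213.25904846191406) (68.8664779663086, 69.61927032470703) [ 0.50106617 -0.15948421  0.056     ] [0.17436992 0.17627599]
(182.4339599609375, 122.32678985595703) (32.59578323364258, 36.44441223144531) [0.74546285 0.17119129 0.056     ] [0.08253252 0.09227725]
(411.5, 332.0, 23, 16)
(404.0, 221.0, 12, 10)
(313.0, 213.5, 14, 13)
(177.0, 208.5, 50, 49)
(258.5, 127.0, 39, 60)
```

View pics/c1.png

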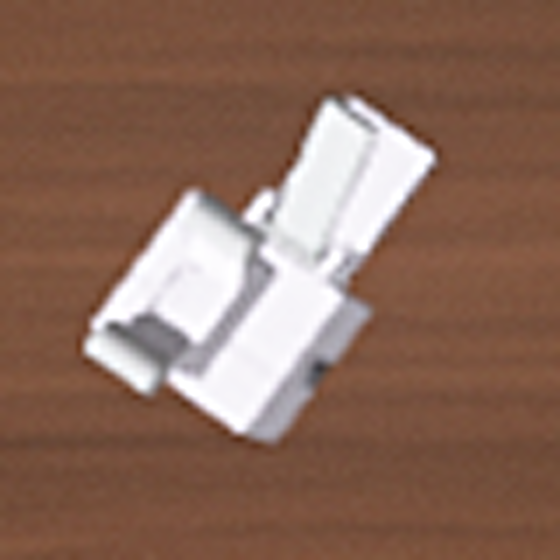

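View pics/c2.png

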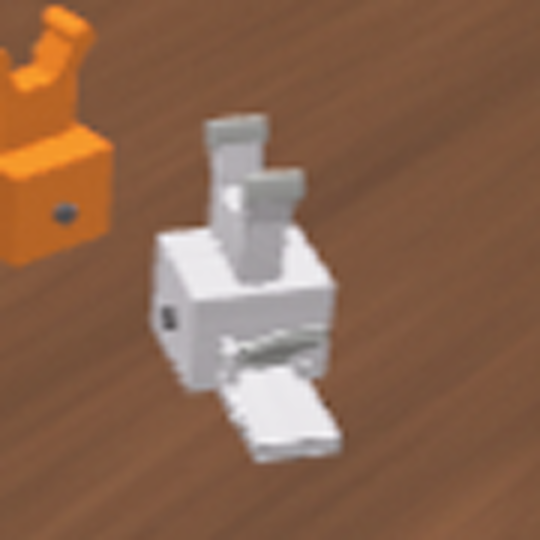

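```bash
python3 - <<'E'
from h import *
c=load('top0');s=load('scene0')
T=lambda u,v,z:onz(c,140+u/7,170+v/7,z)
S=lambda u,v,z:onz(s,310+u/6,140+v/6,z)
A=T(243,433,.052);B=T(342,300,.052);print(A,B,np.linalg.norm(A-B),'ang',np.degrees(np.arctan2(*(B-A)[1::-1])))
a=S(155,235,.052);b=S(200,300,.052);d=S(335,284,.052);e=S(300,226,.052)
for n,p,q in(('ab',a,b),('bd',b,d),('de',e,d),('ae',a,e)):print(n,np.linalg.norm(p-q),np.degrees(np.arctan2(*(q-p)[1::-1])))
print(a,b,d,e,(a+d)/2,(b+e)/2)
f=S(255,450,.01);g=S(340,437,.01);print('foot',f,g,(f+g)/2,np.linalg.norm(f-g))
# rollers
print(T(435,157,.01),T(362,312,.0),T(270,440,0))
E
```

```text
[0.45952144 0.18855612 0.052     ] [0.50751722 0.15314583 0.052     ] 0.05964464138971054 ang -36.41913589448362
ab 0.06141384643992162 -32.39180363650835
bd 0.06624344394387653 54.83704017399431
de 0.054522384276518496 -37.52032813011139
ae 0.07178433532519604 49.34861647499821
[0.46595491 0.18667166 0.052     ] [0.51781304 0.1537719  0.052     ] [0.5559629  0.20792706 0.052     ] [0.51271916 0.24113353 0.052     ] [0.5109589  0.19729936 0.052     ] [0.5152661  0.19745272 0.052     ]
foot [0.5752813  0.12331625 0.01      ] [0.59784529 0.15796484 0.01      ] [0.58656329 0.14064055 0.01      ] 0.041348020209935936
[0.56691431 0.12703912 0.01      ] [0.50886378 0.15646052 0.        ] [0.46032801 0.19106968 0.        ]
```

The crops show the silver rest with its lever up and its foot towards -36° (top crop corners (174.7,231.9) and (188.9,212.9)). The middle mount's disc measures 176 mm against the stated 180 mm. I start the travel at a safe height.

Emit:
arm_command(
  series=[
    [[0.9, -0.85, 0, 0, 0, 0], [0.9, -0.85, 0, 0, 0, 0], [0.9, -0.85, 0, 0, 0, 0], [0.9, -0.85, 0, 0, 0, 0], [0.9, -0.85, 0, 0, 0, 0], [0.9, -0.85, 0, 0, 0, 0], [0.9, -0.85, 0, 0, 0, 0], [0.9, -0.85, 0, 0, 0, 0], [0.9, -0.85, 0, 0, 0, 0], [0.9, -0.85, 0, 0, 0, 0]],
  ],
  gripper=1,
)

```text
clock: 1.1
tool_pos: [0.2853, -0.425, 0.231]
tool_rot: [-3.12, -0.362, 0.001]
force: [0.4, -0.6, 0.9]
opening: 1.003
```

Emit:
arm_command(
  series=[
    [[0.9, -0.85, 0, 0, 0, 0], [0.9, -0.85, 0, 0, 0, 0], [0.9, -0.85, 0, 0, 0, 0], [0.9, -0.85, 0, 0, 0, 0], [0.9, -0.85, 0, 0, 0, 0], [0.9, -0.85, 0, 0, 0, 0], [0.9, -0.85, 0, 0, 0, 0], [0.9, -0.85, 0, 0, 0, 0], [0.9, -0.85, 0, 0, 0, 0], [0.9, -0.85, 0, 0, 0, 0]],
  ],
)

```text
clock: 2.1
tool_pos: [0.4216, -0.2184, 0.2311]
tool_rot: [-3.12, -0.362, 0.001]
force: [-0.1, -0.8, -0.4]
opening: 0.999
```

Emit:
arm_command(
  series=[
    [[0.45, -0.97, 0, 0, 0, 0], [0.45, -0.97, 0, 0, 0, 0], [0.45, -0.97, 0, 0, 0, 0], [0.45, -0.97, 0, 0, 0, 0], [0.45, -0.97, 0, 0, 0, 0], [0.45, -0.97, 0, 0, 0, 0], [0.45, -0.97, 0, 0, 0, 0], [0.45, -0.97, 0, 0, 0, 0], [0.45, -0.97, 0, 0, 0, 0], [0.45, -0.97, 0, 0, 0, 0]],
  ],
)

```text
clock: 3.1
tool_pos: [0.4644, -0.0092, 0.2311]
tool_rot: [3.121, 0.362, -0.001]
force: [0.6, -0.2, 0.4]
opening: 0.997
```

Emit:
arm_command(
  series=[
    [[0.45, -0.97, 0, 0, 0, 0], [0.45, -0.97, 0, 0, 0, 0], [0.45, -0.97, 0, 0, 0, 0], [0.45, -0.97, 0, 0, 0, 0], [0.45, -0.97, 0, 0, 0, 0], [0.45, -0.97, 0, 0, 0, 0], [0.45, -0.97, 0, 0, 0, 0], [0.45, -0.97, 0, 0, 0, 0], [0.45, -0.97, 0, 0, 0, 0], [0.45, -0.97, 0, 0, 0, 0]],
  ],
)

```text
clock: 4.1
tool_pos: [0.5077, 0.2001, 0.2309]
tool_rot: [3.12, 0.362, -0.001]
force: [0.1, 0.6, -0.3]
opening: 0.998
```

Emit:
arm_command(
  series=[
    [[0, 0, 0, 0, 0, -1], [0, 0, 0, 0, 0, -1], [0, 0, 0, 0, 0, -1], [0, 0, 0, 0, 0, -1], [0, 0, 0, 0, 0, -1], [0, 0, 0, 0, 0, -1], [0, 0, 0, 0, 0, -1], [0, 0, 0, 0, 0, -1], [0, 0, 0, 0, 0, -1], [0, 0, 0, 0, 0, -1]],
  ],
)

```text
clock: 5.1
tool_pos: [0.5076, 0.1992, 0.2309]
tool_rot: [-2.673, -1.651, 0.001]
force: [0.4, -0.3, -0.5]
opening: 1.004
```

Emit:
arm_command(
  series=[
    [[0, 0, 0, 0, 0, -1], [0, 0, 0, 0, 0, -1], [0, 0, 0, 0, 0, -1], [0, 0, 0, 0, 0, -1], [0, 0, 0, 0, 0, -1], [0, 0, 0, 0, 0, -1], [0, 0, 0, 0, 0, -1], [0, 0, 0, 0, 0, -1], [0, 0, 0, 0, 0, -1], [0, 0, 0, 0, 0, -1]],
  ],
)

```text
clock: 6.1
tool_pos: [0.5076, 0.1992, 0.2309]
tool_rot: [-1.724, -2.626, 0.001]
force: [0.6, 0.3, -0.7]
opening: 0.997
```

Emit:
arm_command(
  series=[
    [[0, 0, 0, 0, 0, -1], [0, 0, 0, 0, 0, -1], [0, 0, 0, 0, 0, -1], [0, 0, 0, 0, 0, -1], [0, 0, 0, 0, 0, -1], [0, 0, 0, 0, 0, -1], [0, 0, 0, 0, 0, 0]],
  ],
)

```text
clock: 6.8
tool_pos: [0.5076, 0.1992, 0.2308]
tool_rot: [-0.99, -2.981, 0.001]
force: [-0.4, -0.1, -0.3]
opening: 1.0
```

```bash
python3 - <<'E'
from rig import ctrl
from h import *
st=ctrl.state();print(st['q'].round(3),st['tool_pos'],R.from_rotvec(st['tool_rot']).as_matrix().round(3))
for n in('scene','top'): c=snap(ctrl,n,n+'1'); print(proj(c,st['tool_pos']))
crop('scene1',250,60,450,240,4,'c3'); crop('top1',120,140,260,280,4,'c4')
E
```

```text
[ 0.24   0.526 -0.933  1.779  0.474  1.081  0.069] [0.50760215 0.19915553 0.23082751] [[-0.801  0.598 -0.001]
 [ 0.598  0.801 -0.   ]
 [ 0.001 -0.001 -1.   ]]
[354.9872553  124.46015286]
[149.10894771 203.56507966]
```

View pics/c3.png

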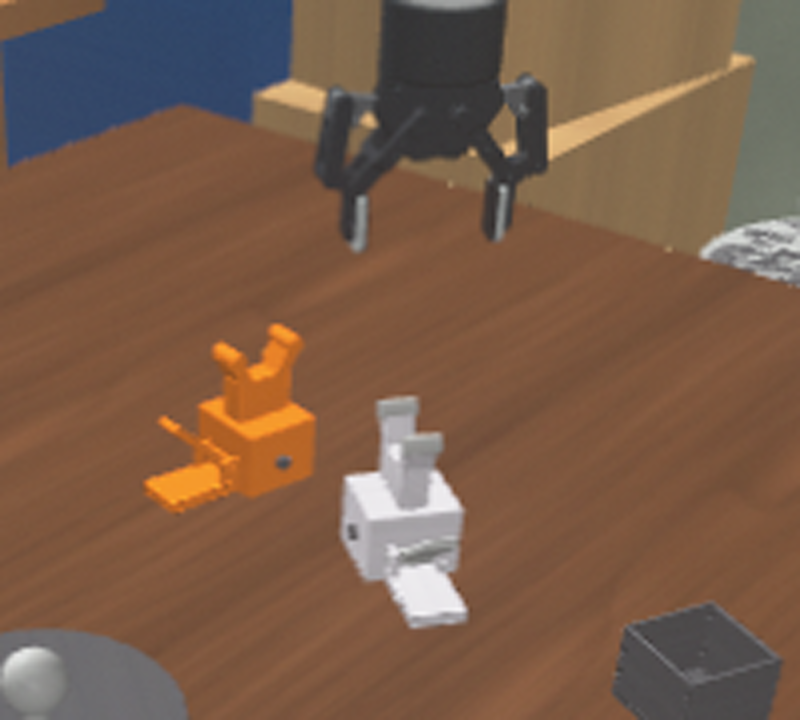

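View pics/c4.png

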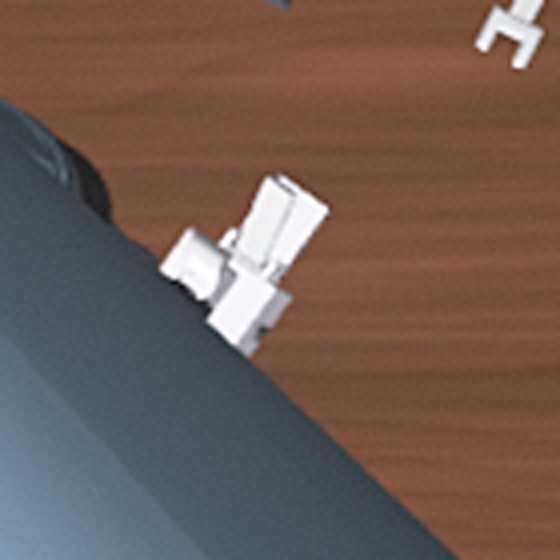

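Emit:
arm_command(
  series=[
    [[0, 0, 0.95, 0, 0, 0], [0, 0, 0.95, 0, 0, 0], [0, 0, 0.95, 0, 0, 0], [0, 0, 0.95, 0, 0, 0], [0, 0, 0.95, 0, 0, 0], [0, 0, 0.95, 0, 0, 0], [0, 0, 0.95, 0, 0, 0], [0, 0, 0.95, 0, 0, 0], [0, 0, 0.95, 0, 0, 0], [0, 0, 0, 0, 0, 0]],
  ],
)

```text
clock: 7.9
tool_pos: [0.5063, 0.1985, 0.0582]
tool_rot: [-0.992, -2.978, 0.005]
force: [-0.2, -0.4, -0.1]
opening: 1.001
```

```bash
python3 - <<'E'
from rig import ctrl
from h import *
c=snap(ctrl,'scene','scene2'); st=ctrl.state();print(st['tool_pos'],proj(c,st['tool_pos']),st['force'])
crop('scene2',290,100,420,230,5,'c5')
E
```

```text
[0.50706558 0.19913488 0.05957796] [350.07395669 180.19396251] [ 0.99585552 -0.51649077  0.77024188]
```

View pics/c5.png

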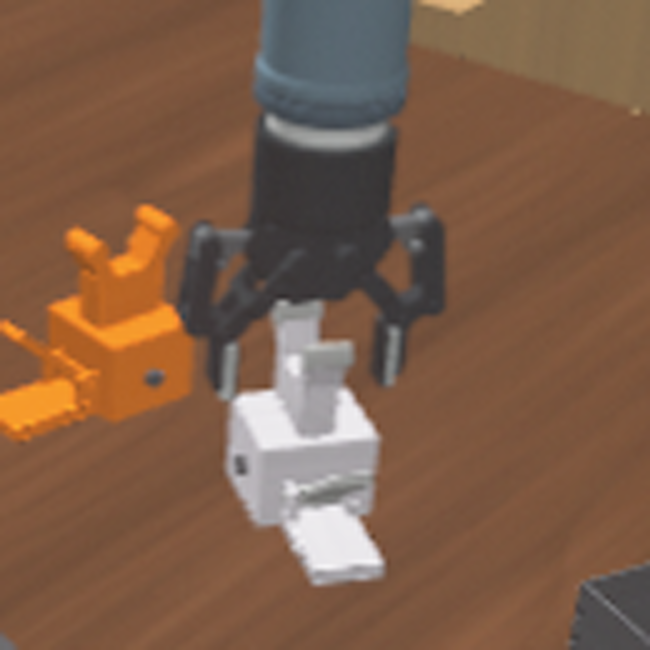

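The picture shows the fingers straddling the web (tips at (335,179) and (368,177)), with the rest centred between them. I close.

Emit:
arm_command(
  series=[
    [[0, 0, 0, 0, 0, 0], [0, 0, 0, 0, 0, 0], [0, 0, 0, 0, 0, 0], [0, 0, 0, 0, 0, 0], [0, 0, 0, 0, 0, 0], [0, 0, 0, 0, 0, 0], [0, 0, 0, 0, 0, 0], [0, 0, 0, 0, 0, 0], [0, 0, 0, 0, 0, 0], [0, 0, 0, 0, 0, 0]],
  ],
  gripper=0,
)

```text
clock: 8.95
tool_pos: [0.5083, 0.1998, 0.0609]
tool_rot: [0.991, 2.98, 0.001]
force: [0.9, -1.0, 6.8]
opening: 0.242
```

```bash
python3 - <<'E'
from rig import ctrl
from h import *
c=snap(ctrl,'scene','scene3'); st=ctrl.state();print(st['tool_pos'],proj(c,st['tool_pos']),st['force'],st['opening'],R.from_rotvec(st['tool_rot']).as_matrix().round(3))
crop('scene3',290,100,420,230,5,'c6')
E
```

```text
[0.50831729 0.19985195 0.06091283] [350.61385524 179.84887525] [0.20241676 0.09131083 4.91467664] 0.24943033559782538 [[-0.801  0.599  0.001]
 [ 0.599  0.801  0.   ]
 [-0.001  0.001 -1.   ]]
```

View pics/c6.png

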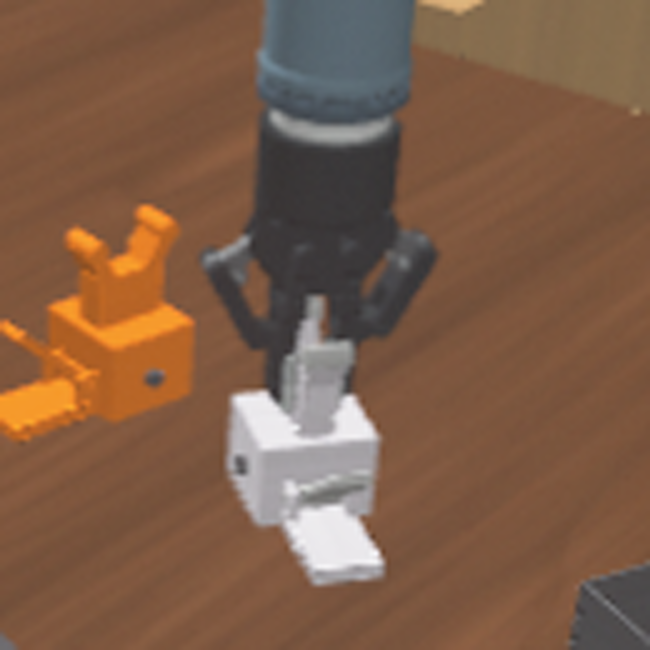

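Emit:
arm_command(
  series=[
    [[0, 0, -0.5, 0, 0, 0], [0, 0, -0.9, 0, 0, 0], [0, 0, -0.9, 0, 0, 0], [0, 0, -0.9, 0, 0, 0], [0, 0, -0.9, 0, 0, 0], [0, 0, -0.9, 0, 0, 0], [0, 0, -0.9, 0, 0, 0], [0, 0, -0.6, 0, 0, 0], [0, 0, 0, 0, 0, 0]],
  ],
)

```text
clock: 9.9
tool_pos: [0.5088, 0.2001, 0.1926]
tool_rot: [0.99, 2.978, 0.003]
force: [0.3, 0.2, -6.5]
opening: 0.243
```

```bash
python3 - <<'E'
from rig import ctrl
from h import *
c=snap(ctrl,'scene','scene4'); st=ctrl.state();print(st['tool_pos'],proj(c,st['tool_pos']),st['force'],st['ft_torque'],st['opening'],R.from_rotvec(st['tool_rot']).as_matrix().round(3))
crop('scene4',290,50,420,180,5,'c7')
E
```

```text
[0.5081678  0.19956443 0.19119156] [354.09151253 138.18947358] [-0.27654309 -0.56578511 -6.62603731] [0.01284059 0.10306125 0.093519  ] 0.24558359625189208 [[-0.801  0.599  0.002]
 [ 0.599  0.801  0.   ]
 [-0.001  0.001 -1.   ]]
```

View pics/c7.png

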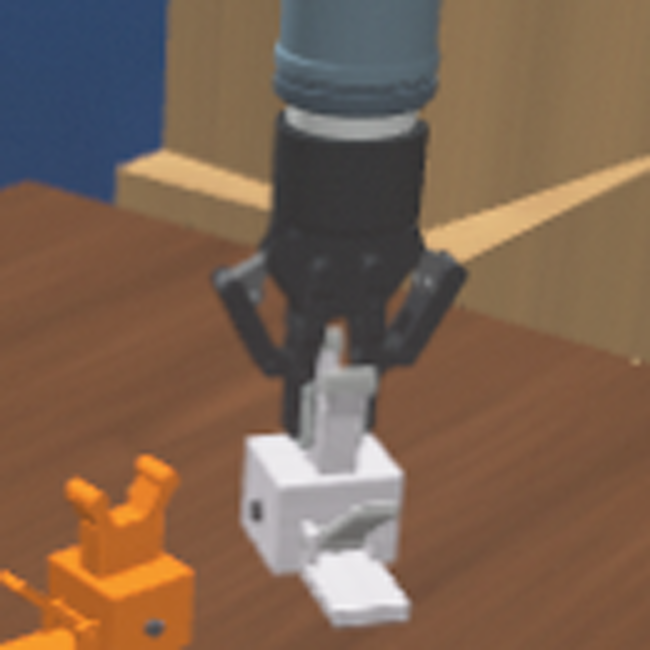

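The rest is held upright, underside about 130 mm up. Next I carry it over the mount.

Emit:
arm_command(
  series=[
    [[-0.4, -0.56, 0, 0, 0, 0], [-0.65, -0.914, 0, 0, 0, 0], [-0.65, -0.914, 0, 0, 0, 0], [-0.65, -0.914, 0, 0, 0, 0], [-0.65, -0.914, 0, 0, 0, 0], [-0.65, -0.914, 0, 0, 0, 0], [-0.65, -0.914, 0, 0, 0, 0], [-0.65, -0.914, 0, 0, 0, 0], [-0.65, -0.914, 0, 0, 0, 0]],
  ],
)

```text
clock: 10.85
tool_pos: [0.502, 0.0042, 0.1892]
tool_rot: [-0.991, -2.979, 0.002]
force: [0.4, -0.4, -6.9]
opening: 0.249
```

Emit:
arm_command(
  series=[
    [[-0.65, -0.914, 0, 0, 0, 0], [-0.65, -0.914, 0, 0, 0, 0], [-0.65, -0.914, 0, 0, 0, 0], [-0.65, -0.914, 0, 0, 0, 0], [-0.65, -0.914, 0, 0, 0, 0], [-0.65, -0.914, 0, 0, 0, 0], [-0.5, -0.7, 0, 0, 0, 0], [-0.4, -0.56, 0, 0, 0, 0], [0, 0, 0, 0, 0, 0]],
  ],
)

```text
clock: 11.75
tool_pos: [0.4982, -0.1622, 0.1893]
tool_rot: [-0.996, -2.978, 0.002]
force: [-0.4, -0.2, -7.0]
opening: 0.247
```

```bash
python3 - <<'E'
from rig import ctrl
from h import *
for n in('scene','top'):
    c=snap(ctrl,n,n+'5'); st=ctrl.state();print(st['tool_pos'],proj(c,st['tool_pos']))
print(st['force'],R.from_rotvec(st['tool_rot']).as_matrix().round(4))
crop('scene5',190,140,320,290,5,'c8');crop('top5',240,140,380,280,5,'c9')
E
```

```text
[ 0.49856259 -0.16018624  0.18959141] [253.82097376 189.79087467]
[ 0.4989288  -0.15884725  0.18986997] [316.74748979 207.44256985]
[ 0.02943562  0.85272177 -5.89050451] [[-8.009e-01  5.988e-01 -8.000e-04]
 [ 5.988e-01  8.009e-01  9.000e-04]
 [ 1.200e-03  3.000e-04 -1.000e+00]]
```

View pics/c8.png

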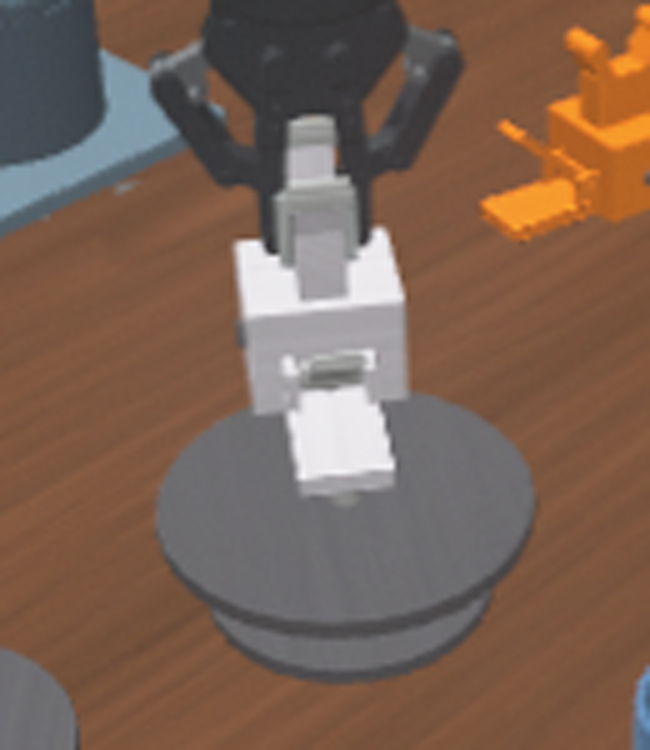

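View pics/c9.png

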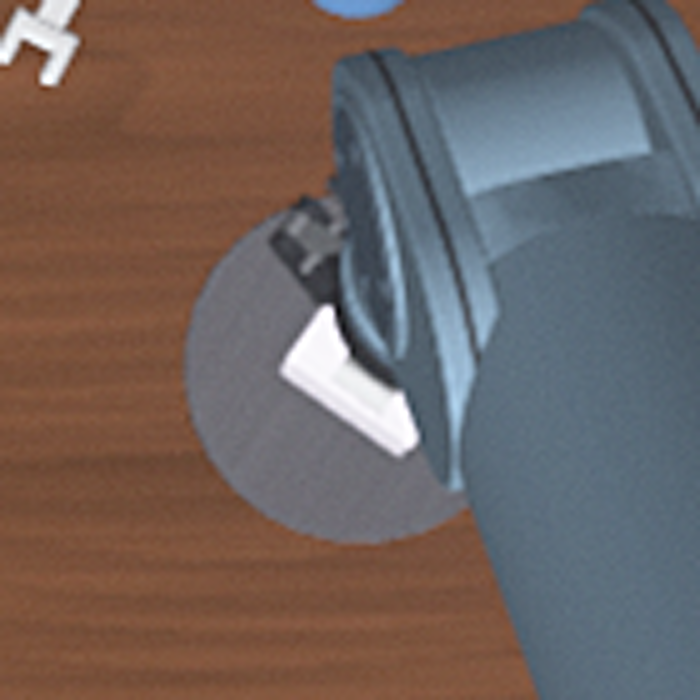

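```bash
python3 - <<'E'
from h import *
crop('top5',285,190,335,240,14,'c10');crop('scene5',230,180,280,245,11,'c11')
E
```

```text
(no output)
```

View pics/c10.png

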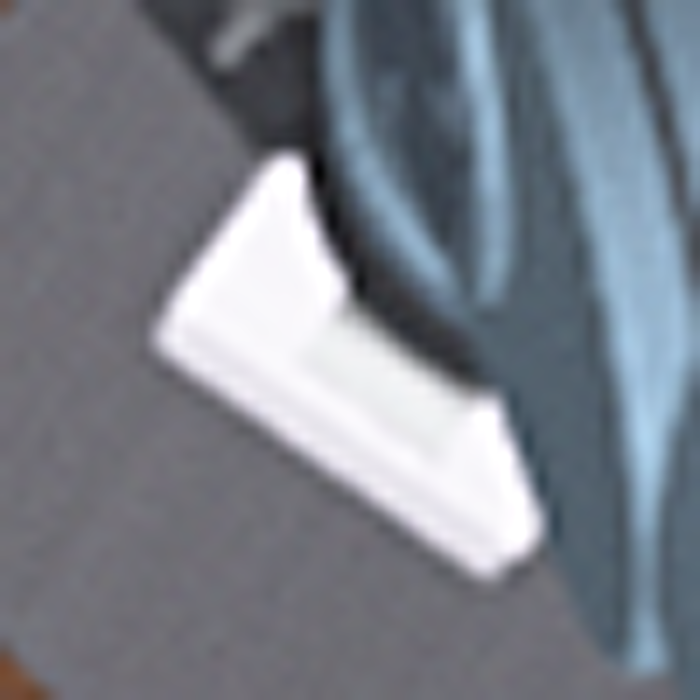

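View pics/c11.png

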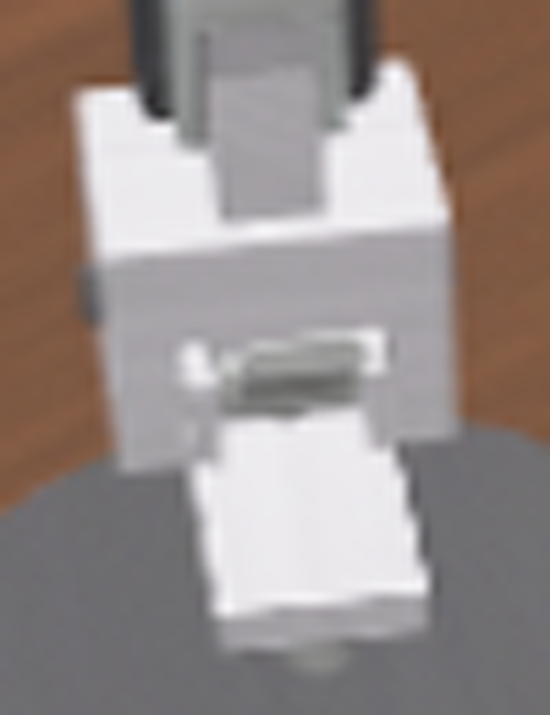

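```bash
python3 - <<'E'
from h import *
t=load('top5');s=load('scene5')
zb=.1899-.0609
T=lambda u,v,z:onz(t,285+(u+.5)/14-.5,190+(v+.5)/14-.5,z)
S=lambda u,v,z:onz(s,230+(u+.5)/11-.5,180+(v+.5)/11-.5,z)
tcp=np.array([.4987,-.1593]);X=np.array([.801,-.599]);Y=np.array([.599,.801])
loc=lambda P:np.round(np.array([(P[:2]-tcp)@X,(P[:2]-tcp)@Y])*1000,1)
print('top back corners (expect -31,+-34)',loc(T(165,328,zb+.052)),loc(T(503,562,zb+.052)))
for n,p,z,e in (('FL',(98,258),.052,'31,-34'),('FR',(452,215),.052,'31,34'),('BL',(75,92),.052,'-31,-34'),('BR',(410,62),.052,'-31,34'),('bFL',(120,473),0,'31,-34'),('bFR',(460,437),0,'31,34'),('ftL',(215,612),.01,'93,-20'),('ftR',(430,585),.01,'93,20')):
    print(n,loc(S(*p,zb+z)),e)
# ball in both cams relative to tcp, from initial pics
t0=load('top0');s0=load('scene0')
for tag in('top0','scene0'):
    c=load(tag);im=cv2.imread(f'pics/{tag}.png')
    u,v=proj(c,[.5,-.159,.082]).astype(int)
    crop(tag,u-20,v-20,u+20,v+20,14,'b'+tag)
    print(tag,u,v)
E
```

```text
top back corners (expect -31,+-34) [-35.5  30.2] [-34.5 -35. ]
FL [ 33.4 -37.9] 31,-34
FR [31.2 31.9] 31,34
BL [-28.7 -37.6] -31,-34
BR [-27.5  31.5] -31,34
bFL [ 33.3 -37.2] 31,-34
bFR [33.7 31.6] 31,34
ftL [ 94.5 -23.7] 93,-20
ftR [93.6 17.5] 93,20
top0 312 212
scene0 256 228
```

View pics/btop0.png

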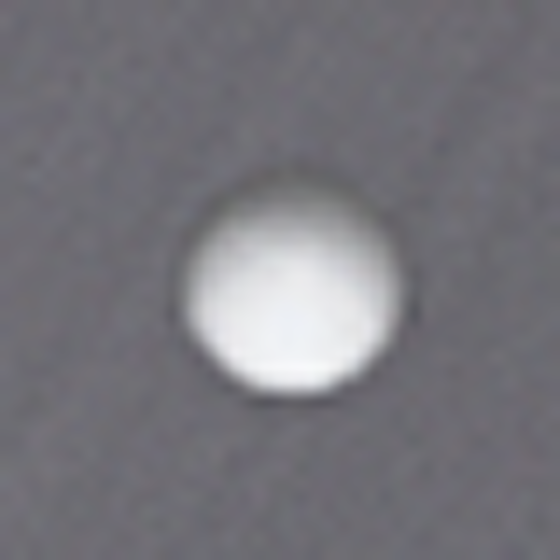

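View pics/bscene0.png

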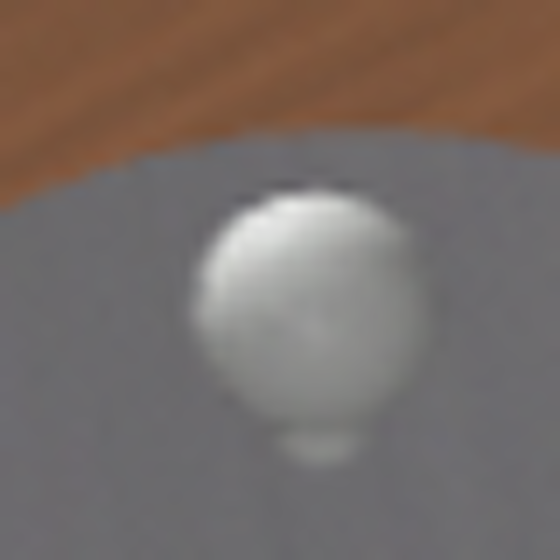

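```bash
python3 - <<'E'
from h import *
t=load('top0');s=load('scene0')
tcp=np.array([.4987,-.1593]);X=np.array([.801,-.599]);Y=np.array([.599,.801])
loc=lambda P:np.round(np.array([(P[:2]-tcp)@X,(P[:2]-tcp)@Y])*1000,1)
pt=(292+294.5/14-.5,192+290.5/14-.5);ps=(236+312.5/14-.5,208+306.5/14-.5)
a=onz(t,*pt,.082);b=onz(s,*ps,.082);print(a,loc(a));print(b,loc(b));print(tri(t,pt,s,ps))
# disc ellipse in scene0 at z .056
im=cv2.imread('pics/scene0.png');g=cv2.cvtColor(im,cv2.COLOR_BGR2HSV)
E
```

```text
[ 0.50064584 -0.15990711  0.082     ] [1.9 0.7]
[ 0.50299695 -0.15918296  0.082     ] [3.4 2.7]
(array([ 0.50144024, -0.15920728,  0.08112366]), np.float64(0.0020987990400188044))
```

```bash
python3 - <<'E'
from rig import ctrl
from h import *
for n in('scene','top'):
    print(ctrl.state()['tool_pos']);c=snap(ctrl,n,n+'6'); 
crop('top6',285,190,335,240,14,'c12');crop('scene6',230,180,280,245,11,'c13')
E
```

```text
[ 0.4989288  -0.15884725  0.18986997]
[ 0.49914832 -0.15816595  0.19006472]
```

View pics/c12.png

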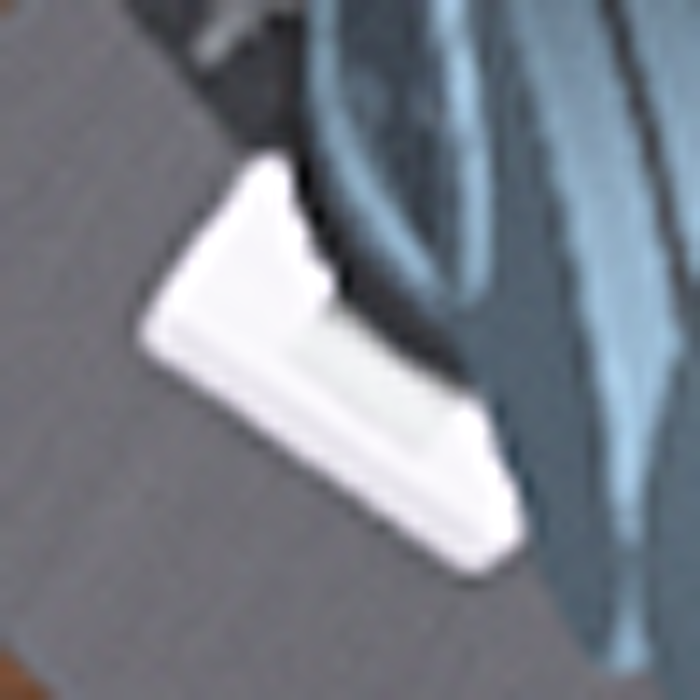

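View pics/c13.png

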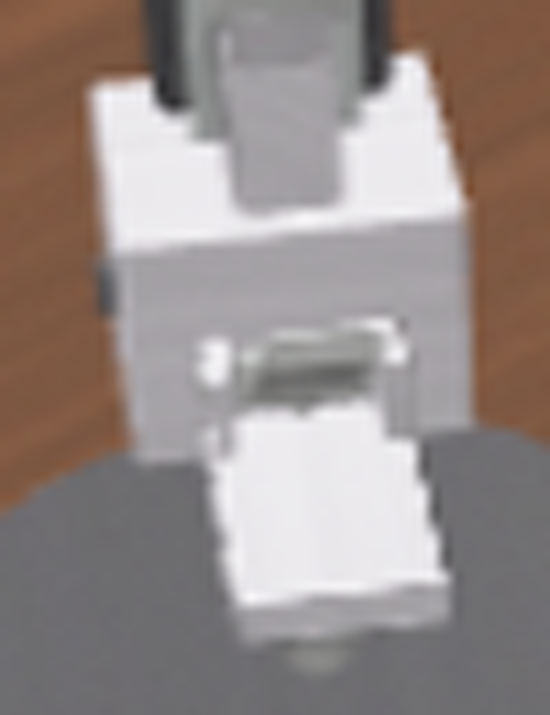

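```bash
python3 - <<'E'
from h import *
t=load('top6');s=load('scene6')
zb=.190-.0609
T=lambda u,v,z:onz(t,285+(u+.5)/14-.5,190+(v+.5)/14-.5,z)
S=lambda u,v,z:onz(s,230+(u+.5)/11-.5,180+(v+.5)/11-.5,z)
tcp=np.array([.4991,-.1583]);X=np.array([.801,-.599]);Y=np.array([.599,.801])
loc=lambda P:np.round(np.array([(P[:2]-tcp)@X,(P[:2]-tcp)@Y])*1000,1)
a=[(loc(T(148,327,zb+.052))-[-31,34]),(loc(T(487,560,zb+.052))-[-31,-34])];
d=[loc(S(*p,zb+z))-e for p,z,e in (((112,250),.052,[31,-34]),((467,207),.052,[31,34]),((90,88),.052,[-31,-34]),((425,55),.052,[-31,34]),((135,463),0,[31,-34]),((475,428),0,[31,34]),((235,605),.01,[93,-20]),((452,575),.01,[93,20]))]
print(np.round(a,1),'\n',np.round(d,1),np.mean(d,0))
for P in([.50064584,-.15990711],[.50299695,-.15918296]):print('ball',loc(np.array(P)))
E
```

```text
[[-5.7 -2.5]
 [-4.5  0.2]] 
 [[ 0.6 -2. ]
 [-1.7  0.1]
 [ 1.7 -1.5]
 [ 1.8 -0.1]
 [-0.1 -1. ]
 [ 0.6  0. ]
 [ 0.4 -0.8]
 [-1.3  1. ]] [ 0.25   -0.5375]
ball [ 2.2 -0.4]
ball [3.7 1.6]
```

Emit:
arm_command(
  series=[
    [[0, 0, 0, 0, 0, 0], [0, 0, 0, 0, 0, 0], [0, 0, 0, 0, 0, 0]],
  ],
)

```text
clock: 12.25
tool_pos: [0.4995, -0.1588, 0.1903]
tool_rot: [0.99, 2.982, -0.0]
force: [0.1, -0.3, -5.8]
opening: 0.243
```

Emit:
arm_command(
  series=[
    [[-0.17, 0.06, 0, 0, 0, 0], [0, 0, 0.4, 0, 0, 0], [0, 0, 0.4, 0, 0, 0], [0, 0, 0.3, 0, 0, 0], [0, 0, 0, 0, 0, 0], [0, 0, 0, 0, 0, 0], [0, 0, 0, 0, 0, 0]],
  ],
)

```text
clock: 12.95
tool_pos: [0.5031, -0.1602, 0.1685]
tool_rot: [0.991, 2.981, 0.0]
force: [0.1, 0.8, -5.9]
opening: 0.242
```

```bash
python3 - <<'E'
from rig import ctrl
from h import *
st=ctrl.state();print(st['tool_pos'],st['force'])
for n in('scene','top'):
    c=snap(ctrl,n,n+'7')
t=load('top6');zb=.1291
T=lambda u,v,z:onz(t,285+(u+.5)/14-.5,190+(v+.5)/14-.5,z)
tcp=np.array([.4991,-.1583]);X=np.array([.801,-.599]);Y=np.array([.599,.801])
loc=lambda P:np.round(np.array([(P[:2]-tcp)@X,(P[:2]-tcp)@Y])*1000,1)
print(loc(T(145,348,zb)),loc(T(473,580,zb)))
crop('scene7',215,180,305,270,8,'c14')
E
```

```text
[ 0.50309712 -0.1602088   0.16848364] [ 0.13774894  0.77206827 -5.91947957]
[-33.5  31. ] [-33.1 -36.4]
```

View pics/c14.png

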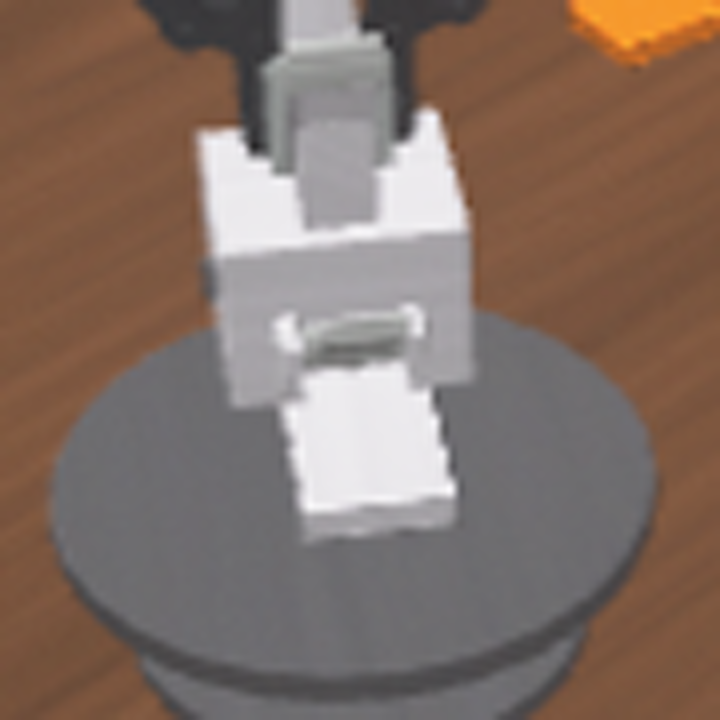

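Emit:
arm_command(
  series=[
    [[0, 0.03, 0.2, 0, 0, 0], [0, 0, 0.2, 0, 0, 0], [0, 0, 0.2, 0, 0, 0], [0, 0, 0.15, 0, 0, 0], [0, 0, 0, 0, 0, 0], [0, 0, 0, 0, 0, 0], [0, 0, 0, 0, 0, 0]],
  ],
)

```text
clock: 13.75
tool_pos: [0.5034, -0.1598, 0.1534]
tool_rot: [0.991, 2.981, 0.0]
force: [-0.4, 0.4, -5.5]
opening: 0.249
```

Emit:
arm_command(
  series=[
    [[0, 0, 0.1, 0, 0, 0], [0, 0, 0.1, 0, 0, 0], [0, 0, 0, 0, 0, 0], [0, 0, 0, 0, 0, 0], [0, 0, 0, 0, 0, 0]],
  ],
)

```text
clock: 14.25
tool_pos: [0.5033, -0.1598, 0.1493]
tool_rot: [0.991, 2.981, 0.0]
force: [0.4, 1.3, -7.0]
opening: 0.24
```

Emit:
arm_command(
  series=[
    [[0, 0, 0.1, 0, 0, 0], [0, 0, 0.1, 0, 0, 0], [0, 0, 0, 0, 0, 0], [0, 0, 0, 0, 0, 0], [0, 0, 0, 0, 0, 0]],
  ],
)

```text
clock: 14.75
tool_pos: [0.5032, -0.1598, 0.1453]
tool_rot: [-0.991, -2.981, -0.0]
force: [0.2, -0.5, -6.0]
opening: 0.243
```

Emit:
arm_command(
  series=[
    [[0, 0, 0.1, 0, 0, 0], [0, 0, 0.1, 0, 0, 0], [0, 0, 0, 0, 0, 0], [0, 0, 0, 0, 0, 0], [0, 0, 0, 0, 0, 0]],
  ],
)

```text
clock: 15.25
tool_pos: [0.5032, -0.1598, 0.1413]
tool_rot: [-0.991, -2.981, 0.0]
force: [0.7, 0.4, -6.6]
opening: 0.244
```

Emit:
arm_command(
  series=[
    [[0, 0, 0.1, 0, 0, 0], [0, 0, 0.1, 0, 0, 0], [0, 0, 0.1, 0, 0, 0], [0, 0, 0.1, 0, 0, 0], [0, 0, 0.1, 0, 0, 0], [0, 0, 0.1, 0, 0, 0], [0, 0, 0, 0, 0, 0], [0, 0, 0, 0, 0, 0], [0, 0, 0, 0, 0, 0]],
  ],
)

```text
clock: 16.15
tool_pos: [0.5036, -0.1593, 0.1294]
tool_rot: [0.99, 2.981, 0.001]
force: [1.4, 1.3, -6.5]
opening: 0.246
```

Emit:
arm_command(
  series=[
    [[0, 0, 0.1, 0, 0, 0], [0, 0, 0.1, 0, 0, 0], [0, 0, 0.1, 0, 0, 0], [0, 0, 0, 0, 0, 0], [0, 0, 0, 0, 0, 0]],
  ],
)

```text
clock: 16.65
tool_pos: [0.5038, -0.1594, 0.1236]
tool_rot: [0.99, 2.98, 0.001]
force: [2.0, 3.3, -0.1]
opening: 0.24
```

Emit:
arm_command(
  series=[
    [[0, 0.03, 0.1, 0, 0, 0], [0, 0, 0.1, 0, 0, 0], [0, 0, 0.1, 0, 0, 0], [0, 0, 0, 0, 0, 0], [0, 0, 0, 0, 0, 0]],
  ],
)

```text
clock: 17.15
tool_pos: [0.5039, -0.1594, 0.1175]
tool_rot: [0.991, 2.981, -0.0]
force: [2.8, 2.7, 4.2]
opening: 0.247
```

Emit:
arm_command(
  series=[
    [[0, 0, 0.1, 0, 0, 0], [0, 0, 0.1, 0, 0, 0], [0, 0, 0, 0, 0, 0], [0, 0, 0, 0, 0, 0]],
  ],
)

```text
clock: 17.55
tool_pos: [0.504, -0.1594, 0.1137]
tool_rot: [0.991, 2.981, -0.0]
force: [1.1, 2.7, 7.1]
opening: 0.246
```

Emit:
arm_command(
  series=[
    [[0, 0, 0.1, 0, 0, 0], [0, 0, 0.1, 0, 0, 0], [0, 0, 0, 0, 0, 0], [0, 0, 0, 0, 0, 0]],
  ],
)

```text
clock: 17.95
tool_pos: [0.504, -0.1593, 0.11]
tool_rot: [0.991, 2.98, -0.001]
force: [0.2, 3.4, 9.7]
opening: 0.243
```

Emit:
arm_command(
  series=[
    [[0, 0, 0.1, 0, 0, 0], [0, 0, 0, 0, 0, 0], [0, 0, 0, 0, 0, 0]],
  ],
)

```text
clock: 18.25
tool_pos: [0.504, -0.1594, 0.1081]
tool_rot: [0.991, 2.98, -0.001]
force: [0.5, 3.3, 11.1]
opening: 0.245
```

Emit:
arm_command(
  series=[
    [[0, 0, 0.1, 0, 0, 0], [0, 0, 0, 0, 0, 0], [0, 0, 0, 0, 0, 0]],
  ],
)

```text
clock: 18.55
tool_pos: [0.5041, -0.1594, 0.1063]
tool_rot: [0.991, 2.98, -0.001]
force: [-0.2, 2.1, 12.1]
opening: 0.244
```

Emit:
arm_command(
  series=[
    [[0, 0, 0.1, 0, 0, 0], [0, 0, 0, 0, 0, 0], [0, 0, 0, 0, 0, 0]],
  ],
)

```text
clock: 18.85
tool_pos: [0.5041, -0.1599, 0.104]
tool_rot: [0.991, 2.98, -0.001]
force: [0.1, 1.4, 8.8]
opening: 0.248
```

Emit:
arm_command(
  series=[
    [[0, 0, 0.1, 0, 0, 0], [0, 0, 0, 0, 0, 0], [0, 0, 0, 0, 0, 0]],
  ],
)

```text
clock: 19.15
tool_pos: [0.5041, -0.1599, 0.1018]
tool_rot: [0.991, 2.98, -0.001]
force: [1.6, 2.6, 7.7]
opening: 0.248
```

The force fell from 12 to 8 N while going deeper, and the depth matches home (disc sunk about 15 mm, 14 N load). It has snapped home. I ease up to the free resting height and look.

Emit:
arm_command(
  series=[
    [[0, 0, -0.1, 0, 0, 0], [0, 0, -0.1, 0, 0, 0], [0, 0, -0.1, 0, 0, 0], [0, 0, -0.1, 0, 0, 0], [0, 0, -0.1, 0, 0, 0], [0, 0, 0, 0, 0, 0], [0, 0, 0, 0, 0, 0]],
  ],
)

```text
clock: 19.85
tool_pos: [0.504, -0.1599, 0.1113]
tool_rot: [0.991, 2.98, -0.0]
force: [5.4, -0.3, 0.2]
opening: 0.243
```

```bash
python3 - <<'E'
from rig import ctrl
from h import *
c=snap(ctrl,'scene','scene8');st=ctrl.state();print(st['tool_pos'],st['force'])
crop('scene8',200,180,320,290,6,'c15')
E
```

```text
[ 0.50400204 -0.1598713   0.11131665] [ 3.79738145 -1.06961074  0.24462615]
```

View pics/c15.png

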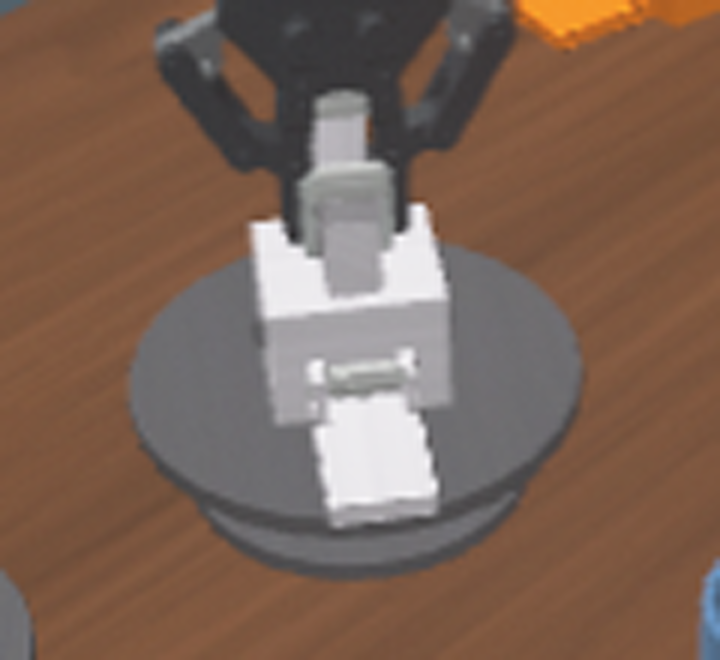

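The foot sits flat on the disc and the lever is still up (edge-on at crop (365,375)). I let go.

Emit:
arm_command(
  series=[
    [[0, 0, 0, 0, 0, 0], [0, 0, 0, 0, 0, 0], [0, 0, 0, 0, 0, 0], [0, 0, 0, 0, 0, 0], [0, 0, 0, 0, 0, 0], [0, 0, 0, 0, 0, 0]],
  ],
  gripper=1,
)

```text
clock: 20.5
tool_pos: [0.5034, -0.1593, 0.1112]
tool_rot: [-0.991, -2.981, 0.0]
force: [-0.2, -0.3, 0.4]
opening: 1.0
```

Emit:
arm_command(
  series=[
    [[0, 0, -0.5, 0, 0, 0], [0, 0, -0.8, 0, 0, 0], [0, 0, -0.8, 0, 0, 0], [0, 0, -0.8, 0, 0, 0], [0, 0, -0.8, 0, 0, 0], [0, 0, -0.5, 0, 0, 0], [0, 0, 0, 0, 0, 0], [0, 0, 0, 0, 0, 0]],
  ],
)

```text
clock: 21.3
tool_pos: [0.5033, -0.1595, 0.1952]
tool_rot: [-0.991, -2.981, 0.001]
force: [0.1, -0.1, -0.1]
opening: 1.003
```

```bash
python3 - <<'E'
from rig import ctrl
from h import *
for n in('scene','top'):c=snap(ctrl,n,n+'9')
st=ctrl.state();print(st['tool_pos'],st['force'],st['q'].round(3))
crop('scene9',215,180,305,290,7,'c16');crop('top9',270,160,360,250,7,'c17')
E
```

```text
[ 0.50302411 -0.15930448  0.19458284] [-0.17576284  0.48363281 -0.13747428] [ 0.901  0.533 -0.892  1.857  0.492  0.991  0.726]
```

View pics/c16.png

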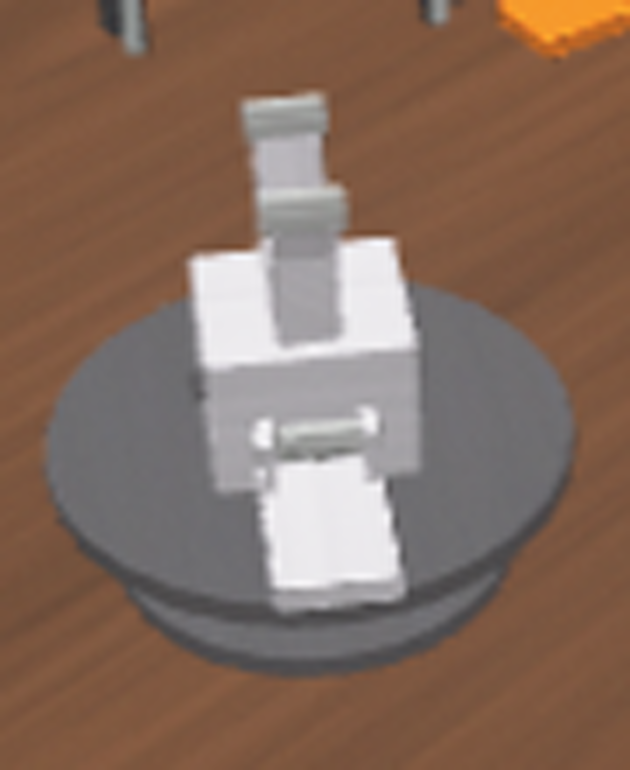

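View pics/c17.png

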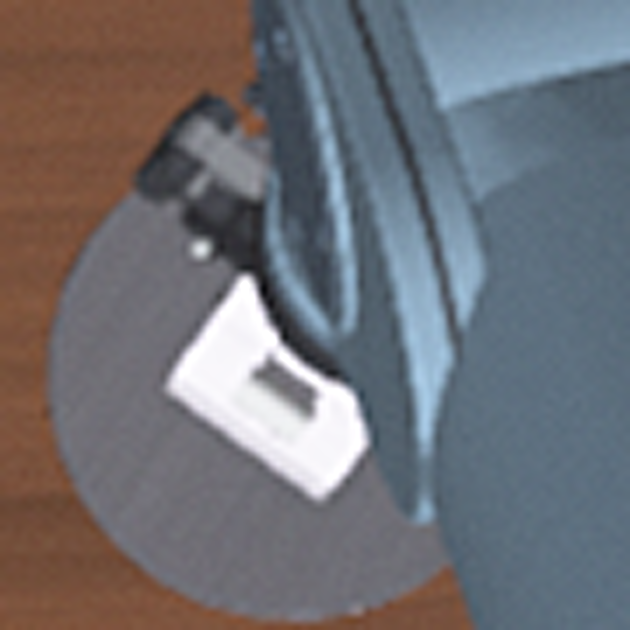

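Seen from above and from the side, the rest sits square on the mount, with its foot at about scene (262,264). I move out over the lever, shut the fingers and tilt by 15° so the gripper body stays clear of the prongs.

Emit:
arm_command(
  series=[
    [[-0.4, 0, 0, 0, 0, 0], [-0.7, 0, 0, 0, 0, 0], [-0.7, 0, 0, 0, 0, 0], [-0.7, 0, 0, 0, 0, 0], [-0.7, 0, 0, 0, 0, 0], [0, 0, 0, 0, 1, 0], [0, 0, 0, 0, 1, 0], [0, 0, 0, 0, 1, 0], [0, 0, 0, 0, 0, 0], [0, 0, 0, 0, 0, 0]],
  ],
  gripper=0,
)

```text
clock: 22.4
tool_pos: [0.555, -0.1975, 0.1943]
tool_rot: [-0.912, -2.743, -0.12]
force: [0.1, 0.2, 0.5]
opening: -0.002
```

```bash
python3 - <<'E'
from rig import ctrl
from h import *
for n in('scene','top'):c=snap(ctrl,n,n+'10')
st=ctrl.state();print(st['tool_pos'],st['force'],st['opening'],R.from_rotvec(st['tool_rot']).as_matrix().round(3))
X=np.array([.801,-.599]);Y=np.array([.599,.801]);d=st['tool_pos'][:2]-[.5025,-.159];print(d@X,d@Y)
crop('scene10',190,100,320,270,5,'c18');crop('top10',250,140,370,260,5,'c19')
E
```

```text
[ 0.55459839 -0.19700171  0.19522689] [-0.93543767  1.02580101 -0.19821228] -0.003068224953891186 [[-0.775  0.598 -0.207]
 [ 0.578  0.802  0.154]
 [ 0.258 -0.    -0.966]]
0.06449384020544469 0.0007675639123672785
```

View pics/c18.png

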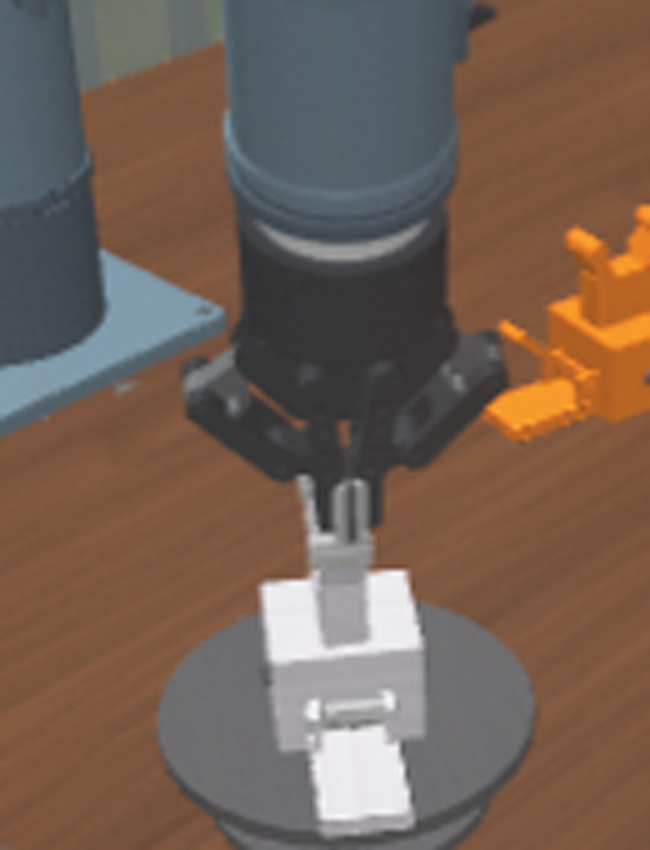

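View pics/c19.png

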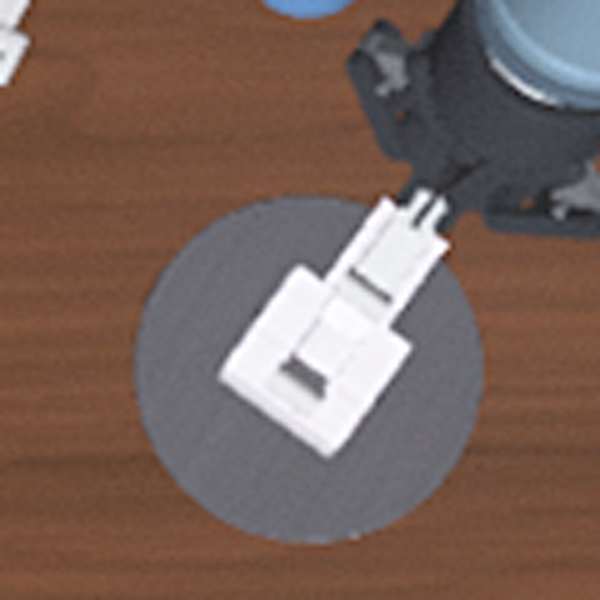

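The tip is over the lever at rest x of about 65 mm and y within 1 mm, and the body clears the prongs. I move straight down in the tilted frame.

Emit:
arm_command(
  series=[
    [[-0.19, 0, 0.72, 0, 0, 0], [-0.19, 0, 0.72, 0, 0, 0], [-0.19, 0, 0.72, 0, 0, 0], [-0.19, 0, 0.72, 0, 0, 0], [-0.1, 0, 0.36, 0, 0, 0], [0, 0, 0, 0, 0, 0], [0, 0, 0, 0, 0, 0]],
  ],
)

```text
clock: 23.2
tool_pos: [0.555, -0.1974, 0.1284]
tool_rot: [-0.912, -2.743, -0.12]
force: [0.0, 0.2, 1.3]
opening: 0.001
```

Emit:
arm_command(
  series=[
    [[-0.05, 0, 0.19, 0, 0, 0], [-0.05, 0, 0.19, 0, 0, 0], [-0.05, 0, 0.19, 0, 0, 0], [0, 0, 0, 0, 0, 0], [0, 0, 0, 0, 0, 0]],
  ],
)

```text
clock: 23.7
tool_pos: [0.5546, -0.1975, 0.1164]
tool_rot: [-0.912, -2.743, -0.12]
force: [0.2, -0.1, 0.4]
opening: -0.001
```

Emit:
arm_command(
  series=[
    [[-0.05, 0, 0.19, 0, 0, 0], [-0.05, 0, 0.19, 0, 0, 0], [0, 0, 0, 0, 0, 0], [0, 0, 0, 0, 0, 0]],
  ],
)

```text
clock: 24.1
tool_pos: [0.5543, -0.1974, 0.1084]
tool_rot: [-0.912, -2.742, -0.12]
force: [-0.8, 0.1, 0.2]
opening: 0.004
```

Emit:
arm_command(
  series=[
    [[-0.05, 0, 0.19, 0, 0, 0], [-0.05, 0, 0.19, 0, 0, 0], [0, 0, 0, 0, 0, 0], [0, 0, 0, 0, 0, 0]],
  ],
)

```text
clock: 24.5
tool_pos: [0.5549, -0.1976, 0.101]
tool_rot: [-0.912, -2.744, -0.12]
force: [-1.4, -1.1, 5.1]
opening: 0.002
```

Emit:
arm_command(
  series=[
    [[-0.05, 0, 0.19, 0, 0, 0], [-0.05, 0, 0.19, 0, 0, 0], [0, 0, 0, 0, 0, 0], [0, 0, 0, 0, 0, 0]],
  ],
)

```text
clock: 24.9
tool_pos: [0.5554, -0.1975, 0.0935]
tool_rot: [-0.912, -2.745, -0.121]
force: [-0.2, -1.3, 6.2]
opening: 0.001
```

Emit:
arm_command(
  series=[
    [[-0.05, 0, 0.19, 0, 0, 0], [-0.05, 0, 0.19, 0, 0, 0], [-0.05, 0, 0.19, 0, 0, 0], [0, 0, 0, 0, 0, 0], [0, 0, 0, 0, 0, 0]],
  ],
)

```text
clock: 25.4
tool_pos: [0.5561, -0.1978, 0.082]
tool_rot: [-0.913, -2.746, -0.121]
force: [1.1, -0.6, 6.3]
opening: -0.003
```

Emit:
arm_command(
  series=[
    [[-0.05, 0, 0.19, 0, 0, 0], [-0.05, 0, 0.19, 0, 0, 0], [0, 0, 0, 0, 0, 0], [0, 0, 0, 0, 0, 0]],
  ],
)

```text
clock: 25.8
tool_pos: [0.5566, -0.1981, 0.0742]
tool_rot: [-0.914, -2.747, -0.121]
force: [3.2, -1.8, 7.3]
opening: -0.001
```

```bash
python3 - <<'E'
from rig import ctrl
from h import *
for n in('scene','top'):c=snap(ctrl,n,n+'11')
st=ctrl.state();print(st['tool_pos'],st['force'])
crop('scene11',190,150,320,290,5,'c20')
E
```

```text
[ 0.55665999 -0.19812393  0.07427439] [ 1.34878773 -1.98861111  6.38347432]
```

View pics/c20.png

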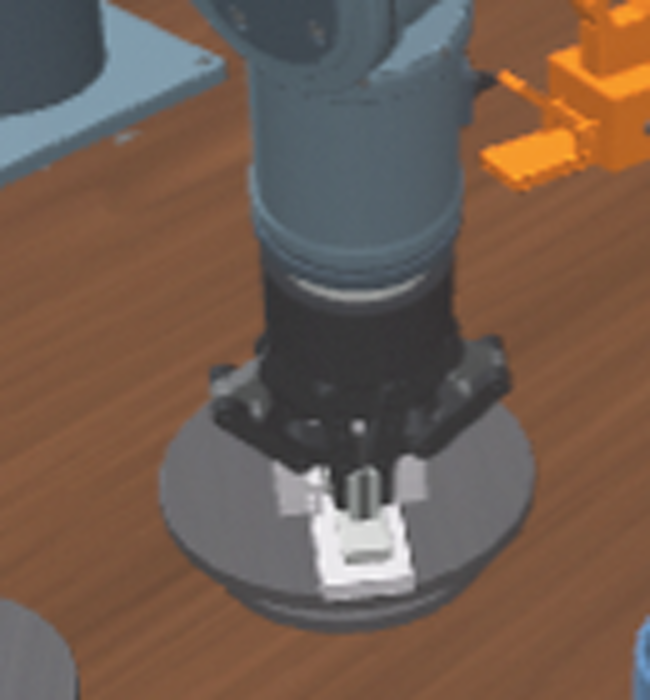

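The lever is close to level under the fingers (crop (368,545)). I push on gently until the spring force shows it on its stop.

Emit:
arm_command(
  series=[
    [[-0.05, 0, 0.19, 0, 0, 0], [0, 0, 0, 0, 0, 0], [0, 0, 0, 0, 0, 0]],
  ],
)

```text
clock: 26.2
tool_pos: [0.5569, -0.1985, 0.0703]
tool_rot: [-0.915, -2.748, -0.12]
force: [3.6, -1.5, 6.1]
opening: 0.002
```

Emit:
arm_command(
  series=[
    [[-0.05, 0, 0.19, 0, 0, 0], [0, 0, 0, 0, 0, 0], [0, 0, 0, 0, 0, 0]],
  ],
)

```text
clock: 26.5
tool_pos: [0.5571, -0.1985, 0.0666]
tool_rot: [-0.915, -2.748, -0.12]
force: [2.6, -2.5, 8.1]
opening: -0.0
```

Emit:
arm_command(
  series=[
    [[-0.05, 0, 0.19, 0, 0, 0], [0, 0, 0, 0, 0, 0], [0, 0, 0, 0, 0, 0]],
  ],
)

```text
clock: 26.8
tool_pos: [0.5571, -0.1985, 0.063]
tool_rot: [-0.915, -2.748, -0.12]
force: [3.4, -2.6, 10.5]
opening: -0.003
```

Emit:
arm_command(
  series=[
    [[-0.05, 0, 0.19, 0, 0, 0], [0, 0, 0, 0, 0, 0], [0, 0, 0, 0, 0, 0], [0, 0, 0, 0, 0, 0]],
  ],
)

```text
clock: 27.2
tool_pos: [0.5571, -0.1985, 0.0596]
tool_rot: [-0.915, -2.748, -0.12]
force: [1.5, -3.1, 12.6]
opening: 0.001
```

Emit:
arm_command(
  series=[
    [[0.05, 0, -0.19, 0, 0, 0], [0.05, 0, -0.19, 0, 0, 0], [0.05, 0, -0.19, 0, 0, 0], [0.05, 0, -0.19, 0, 0, 0], [0.05, 0, -0.19, 0, 0, 0], [0.05, 0, -0.19, 0, 0, 0], [0, 0, -0.4, 0, 0, 0], [0, 0, -0.8, 0, 0, 0], [0, 0, -0.8, 0, 0, 0], [0, 0, -0.8, 0, 0, 0]],
  ],
)

```text
clock: 28.2
tool_pos: [0.5669, -0.2063, 0.137]
tool_rot: [-0.912, -2.744, -0.12]
force: [0.9, -0.2, 0.3]
opening: 0.0
```

Emit:
arm_command(
  series=[
    [[0, 0, -0.8, 0, 0, 0], [0, 0, -0.8, 0, 0, 0], [0, 0, -0.8, 0, 0, 0], [-0.8, 0, -0.8, 0, 0, 0], [-0.8, 0, 0, 0, 0, 0], [-0.8, 0, 0, 0, 0, 0], [0, 0, 0, 0, 0, 0], [0, 0, 0, 0, 0, 0]],
  ],
)

```text
clock: 29.0
tool_pos: [0.6164, -0.2433, 0.1848]
tool_rot: [-0.911, -2.743, -0.121]
force: [0.4, 0.6, -0.0]
opening: -0.001
```

```bash
python3 - <<'E'
from rig import ctrl
from h import *
for n in('scene','top'):c=snap(ctrl,n,n+'12')
st=ctrl.state();print(st['tool_pos'],st['force'])
crop('scene12',200,170,330,290,6,'c21');crop('top12',260,160,360,260,7,'c22')
E
```

```text
[ 0.6162206  -0.2431082   0.18503868] [0.57671034 0.16641916 0.01359989]
```

View pics/c21.png

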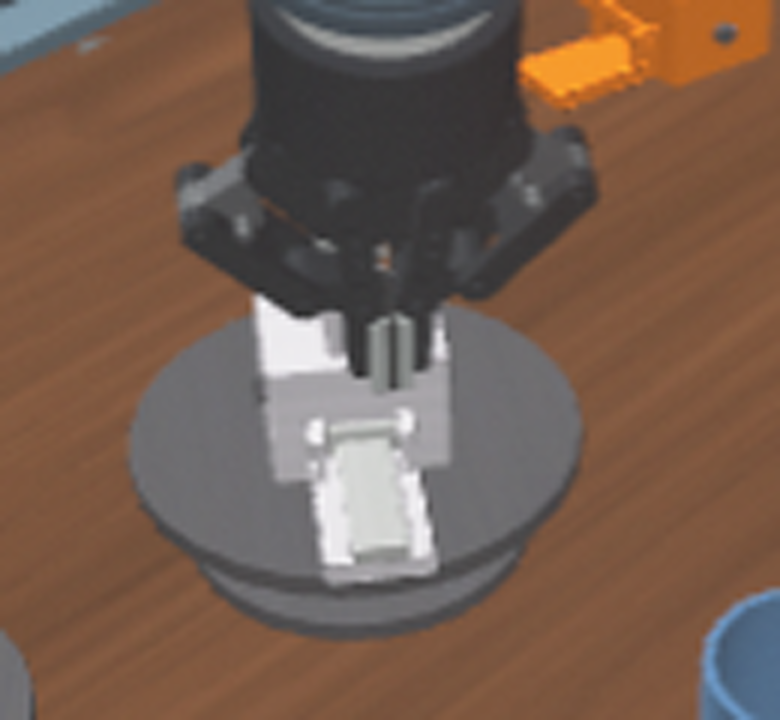

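View pics/c22.png

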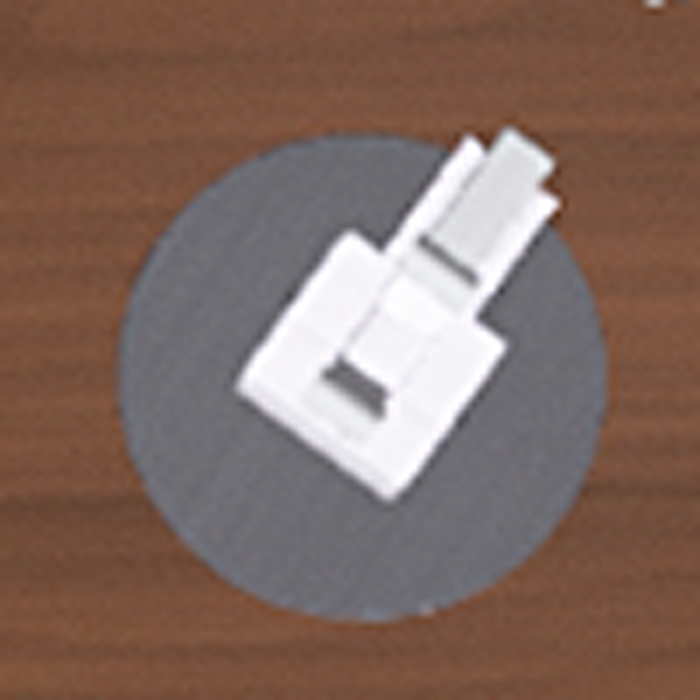

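View pics/top12.png

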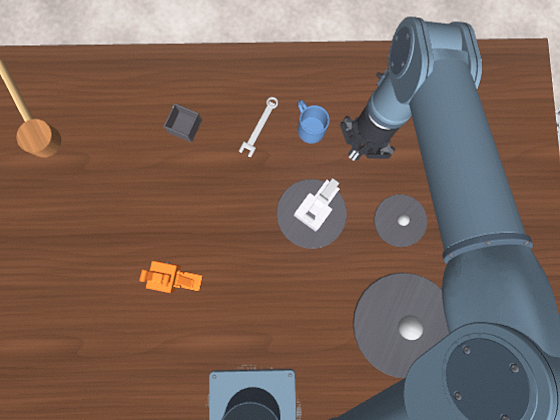

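Both views show the lever level over the foot. In the top view its tip shows about 9 mm beyond the foot's end, as it should when level. The rest sits square on the disc, the bystanders are at their starting pixels, and the arm is clear. I hand in.

```bash
python3 - <<'E'
from rig import ctrl
print(ctrl.finish_job(), ctrl.state()['clock'], ctrl.state()['force'])
E
```

```text
the job is handed in; nothing more can be done
the job is handed in; nothing more can be done
```

The silver rest is coupled on the middle-sized mount, with its lever pressed down and the gripper clear. I handed the job in at about 29 s, and no verdict was reported.

- **Pressing home:** I lowered the socket over the ball and pressed with the lever still up. The upward force on the tool peaked at about 12 N, roughly 18–20 N total on the ball. It then dropped to about 8 N as the rest snapped home. I estimate the disc sank about 23–24 mm at most, well under the 33 mm limit. I then eased up and let go.
- **Lever:** I pushed it down with the shut, tilted fingers, peaking at about 13 N. The force then rose with depth at the same rate as pushing on the disc's spring alone, so the lever was on its stop. The contact height worked out at 22–24 mm above the rest's underside; 23.5 mm is expected for fully down.
- **Last checks:** The last pictures show the rest square and flat on the disc and the lever level over the foot. The box, spanner and mug look unmoved in the top picture. Tool force was about 0 with the arm clear.
- **Disagreements:** The two cameras differed by a few millimetres on where things were, so I relied on the absence of contact force to confirm the socket was over the ball. The measured spring rate was about 0.65 N/mm rather than the stated 0.8. The final lever angle was judged from these checks and not read directly.

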